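# Dial the code into the bench lock box

## Robot

A 7-joint arm with a two-finger parallel gripper is mounted at the origin on the work surface. World frame = base frame: x ahead of the robot, y to its left, z up, the work surface at z = 0. Lengths are in m, angles in rad, forces in N, time in s.
With the tool pointing down it reaches from about 0.4 to 0.9 m from the base axis. Payload 5.5 kg.
Tool frame: the origin (TCP) lies midway between the tips of the shut fingers; the grasp point (between the pads) lies 19 mm behind it (manip.grip_depth is the distance from the TCP to the grasp point, in m); z points along the fingers, y is the line along which they close (so a half turn about z gives the same grasp; the last joint's range is limited). The gripper opens to 92 mm and grips with 3 to 60 N. Pads are 19 mm wide; open, the fingers measure 130 mm over their backs; the gripper's body (75 mm by 190 mm) begins 47 mm behind the grasp point.
Start: joints at [1.56, 0.501, -0.427, 1.55, 0.221, 1.138, -0.21], TCP at [0.176, -0.626, 0.227] pointing down, gripper open.
Joint ranges: [-2.88, 2.88], [-0.31, 2.03], [-1.54, 1.56], [0.2, 2.42], [-1.41, 4.55], [0.19, 2.02], [-2.57, 2.57]. Speed limits (rad/s): [2.57, 2.57, 3.14, 3.14, 3.14, 3.14, 3.14].

## Interface

Orientations are given as a unit quaternion [x, y, z, w].
In Python, from bench import manip, effector, viewer gives the robot as it stands. Calls block until the motion is done:
- manip.move_pose(position, orientation): joint-space move of the TCP to a pose.
- manip.servo_line(position, ori=None, vel=0.15): straight line of the TCP; ori=None keeps the orientation; vel is the mean speed in m/s.
- manip.movej(angles): joint-space move.
- effector.open_jaws() and effector.close(f_grip=None): open the fingers fully, or close them until they stop; f_grip is the grip in N (None keeps the last).
- manip.sleep(seconds).
- manip.solve_ik(position, orientation): joint angles nearest the present ones, or None.
- viewer.get_image(name): name is "scene" or "side" or "wrist"; returns the picture (480x640x3 uint8, red, green, blue); there is no depth.
- viewer.get_calibration(name): a dict with "vfov" (degrees; the focal length in pixels is half the picture's height over the tangent of half this angle, whatever the lens; pixels are square), "cx", "cy" (the principal point, pixels), "eye" and "attitude" of the camera in the world. Camera axes: x right, y down, z forward; pixel columns grow to the right and rows downward; lengths in m; the calibration is good to about 2 mm. A picture is of the moment at which its call begins: read the wrist's pose just before it. get_calibration takes no time and is no camera call; for the wrist camera it gives the pose at the moment of the call.
A pose or a line that the arm cannot do raises manip.PlanningError and nothing moves.
- manip.hand_in(): hands the job in; it is judged then, once.
Readings, each from a call of its own:
- manip.current_clock(): time.
- manip.current_q(): joint angles.
- manip.current_joint_velocities(): joint speeds.
- manip.current_tau(): joint torques, N m.
- manip.current_tool_pos(): TCP position.
- manip.current_tcp_rot(): TCP orientation.
- manip.current_force(): force on the tool from outside, world axes, zero at the start.
- manip.current_wrist_torque(): the same for the moment, N m.
- manip.current_finger_gap(): finger opening in m.
- manip.current_gripper_force(): force on a finger pad.
Only numpy, scipy, OpenCV 4.12 (cv2) and the standard library are available. Lean on these libraries where they do the work, as an engineer would, in place of code of your own. Each camera call takes 0.05 s, during which the arm holds its last target. There are 200 camera calls.

## Task

On the grey steel lock box that holds the gas key, dial in the code: first turn the left dial so that its pointer stands on the two-pip mark, then turn the right dial so that its pointer stands on the four-pip mark, and let go (left and right as seen from the robot's side, with the box's latch side nearest). Do not push away the loose round timer, which has a dial of the same kind.

Things in the scene. Friction and masses are not known exactly. Their poses are not given: they have to be found in the camera images.
- lockbox: Low grey steel lock box fixed to the bench, 160 (x) x 270 (y) x 70 (z) mm, two black dials on its top. Origin: centre of its underside; x from latch side (by the robot) to hinge side, y left, z up. Vertical dial axes at x -22, y +66 (left) and x -22, y -66 (right). White dice pips round each dial, 47 mm from its axis, clockwise: 1 at +y, 2, 3 at +x, 4, 5 at -y, 45 degrees apart.
- dial_left (a joint): Left (+y) dial, rad, growing clockwise seen from above: 0 when its pointer is on 3 pips (box +x), -0.785 on 2 pips, +0.785 on 4; range -1.75 to 1.75; starts -0.25 to 0.65. Friction 0.04 N m, no spring or clicks: it stays where left. Black bar grip 44 mm long, 14 wide, 82 to 116 mm above the box's underside; the bar end with a white line and nose is the pointer.
- dial_right (a joint): Right (-y) dial, rad: same shape, meaning, range and friction as the left dial; 0 on 3 pips, +0.785 on 4 pips; starts -0.65 to 0.25. Under each bar lies a round skirt of radius 24 mm that turns with it, 74 to 82 mm above the box's underside, so fingertips pinching the bar across its width must stay above 82 mm.
- timer: Bystander: loose white round bench timer, 92 mm in diameter, body 34 mm high, with a black dial of the same shape moulded fast to it, up to 76 mm above the bench. Origin: centre of its underside, z up. It stands ahead of the robot, on the far side of the gap between the lock box and a drilled wooden block.

How it is judged:
On the way, in this order (a step that is already met when the one before it is completed fails the run):
1. the left dial's pointer stands on two pips (value of joint dial_left between -0.995 and -0.575 rad), for 0.2 s.
2. then the right dial's pointer stands on four pips (value of joint dial_right between 0.575 and 0.995 rad), for 0.2 s.
At the end, for the whole second after the job is handed in: The left dial's pointer stands within 12 degrees of the two-pip mark (joint -0.785 rad) and the right dial's pointer within 12 degrees of the four-pip mark (joint +0.785 rad) (all of step 1 and all of step 2); the robot touches nothing.
It fails at once if the timer is moved more than 20 mm (distance of timer from where it was at the start of the episode above 0.02 m).
It also fails if it takes over 42 s, if anything falls off the work surface, if the arm or the gripper's body presses on something with over 40 N, if the wrist force passes 120 N, or if a joint passes its speed limit or range.

## Working session

There is one attempt and no reset: what is moved stays moved. The work goes in short steps, each a Python script; the robot and the scene stay as the last script left them, time stands still between calls to the robot, and variables do not carry over. Pictures are saved under pics/ and viewed, at most 10 in all, crops included, and the job is handed in when it is done.

```bash
mkdir -p pics; ls
python3 - <<'E'
from bench import manip,viewer
import cv2
for n in("scene","side"):
    cv2.imwrite(f"pics/{n}0.png",viewer.get_image(n)[...,::-1]); print(n,viewer.get_calibration(n))
print(viewer.get_calibration("wrist"),manip.current_tcp_rot(),manip.current_clock())
E
```

```text
pics
scene {'vfov': 52.750327047965996, 'cx': 310.93300031540633, 'cy': 241.47733498509695, 'eye': array([0.92120514, 0.6096392 , 0.60695633]), 'attitude': array([ 0.23131271,  0.86207381, -0.43790268, -0.10753802])}
side {'vfov': 55.738672169558576, 'cx': 322.31537712824655, 'cy': 234.8879219691484, 'eye': array([ 0.53191586, -0.63862091,  0.54462463]), 'attitude': array([ 0.89707028, -0.05216579,  0.01817558, -0.43842137])}
{'vfov': 60.544965011588594, 'cx': 321.59840005713386, 'cy': 237.01043949735825, 'eye': array([ 0.24756705, -0.60587492,  0.38431315]), 'attitude': array([ 0.78884907, -0.59787864, -0.08665255,  0.11291416])} [ 9.90638499e-01  1.36508464e-01 -8.42033680e-05 -8.92585817e-04] 0.1
```

View pics/scene0.png

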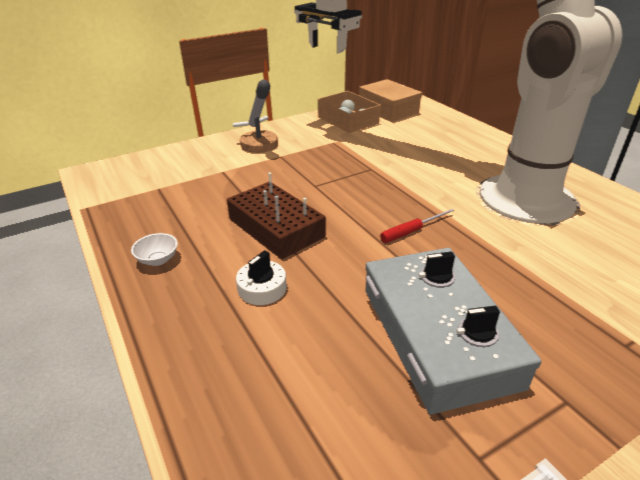

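View pics/side0.png

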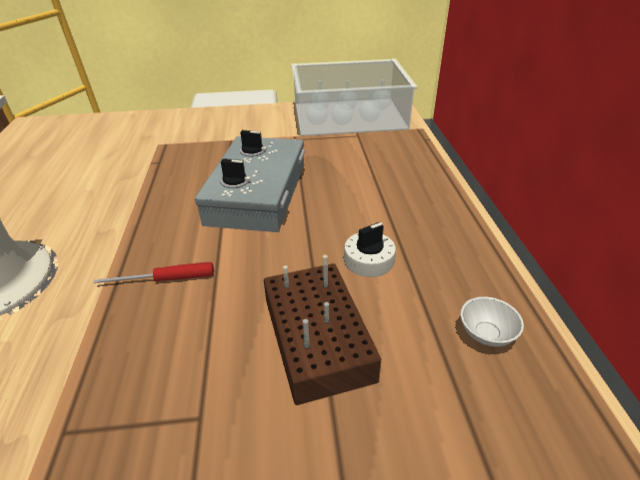

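The scene view shows the lock box with its left dial skirt at about (480,333) and its right dial skirt at about (439,275). The timer is at (261,280). In the side view the left dial is at (252,150) and the right at (234,181).

```bash
cat > h.py <<'E'
import numpy as np
from scipy.spatial.transform import Rotation as R
from bench import manip,effector,viewer
def ray(c,uv,z):
    f=240/np.tan(np.radians(c["vfov"])/2)
    d=R.from_quat(c["attitude"]).apply([(uv[0]-c["cx"])/f,(uv[1]-c["cy"])/f,1])
    return c["eye"]+d*(z-c["eye"][2])/d[2]
def down(yaw):  # tool z down; closing line (tool y) at world angle yaw
    y=np.array([np.cos(yaw),np.sin(yaw),0]);z=np.array([0,0,-1.])
    return R.from_matrix(np.c_[np.cross(y,z),y,z]).as_quat()
E
python3 - <<'E'
from h import *
c=viewer.get_calibration("scene")
for n,uv,z in(("L",(480,333),.078),("R",(439,275),.078),("far-left corner top",(434,393),.07),("far-right",(367,268),.07),("timer",(261,280),.03)): print(n,ray(c,uv,z).round(4))
c=viewer.get_calibration("side")
for n,uv in(("L",(252,150)),("R",(234,181))): print(n,ray(c,uv,.078).round(4))
q=manip.current_tcp_rot();cw=viewer.get_calibration("wrist")
r=R.from_quat(q).inv();print("cam in tcp",r.apply(cw["eye"]-manip.current_tool_pos()),(r*R.from_quat(cw["attitude"])).as_matrix().round(3))
for yaw in np.radians([-90,-45,0,45,90]):
  for p in([.5,.35,.1],[.45,.2,.1],[.45,.25,.3]):
    s=manip.solve_ik(p,down(yaw)); print(np.degrees(yaw),p,None if s is None else np.round(s,2))
E
```

```text
L [0.4748 0.3023 0.078 ]
R [0.438 0.173 0.078]
far-left corner top [0.5965 0.344  0.07  ]
far-right [0.5248 0.0888 0.07  ]
timer [ 0.6801 -0.0201  0.03  ]
L [0.4707 0.2796 0.078 ]
R [0.4367 0.1516 0.078 ]
cam in tcp [ 0.07454819  0.00060916 -0.15854095] [[-0.    -0.959 -0.282]
 [ 1.    -0.    -0.   ]
 [-0.    -0.282  0.959]]
-90.0 [0.5, 0.35, 0.1] [-0.5   0.55 -0.21  1.76  0.14  0.85 -2.34]
-90.0 [0.45, 0.2, 0.1] [ 0.24  0.52 -0.87  2.03  0.54  0.83 -2.52]
-90.0 [0.45, 0.25, 0.3] [-0.38  0.17 -0.21  1.8   0.04  1.18 -2.16]
-45.0 [0.5, 0.35, 0.1] [-0.04  0.72 -0.87  1.74  0.64  0.99 -1.94]
-45.0 [0.45, 0.2, 0.1] [ 0.06  0.45 -0.65  2.04  0.38  0.78 -1.6 ]
-45.0 [0.45, 0.25, 0.3] [ 0.18  0.25 -0.87  1.79  0.2   1.2  -1.53]
0.0 [0.5, 0.35, 0.1] [ 0.17  1.01 -1.31  1.74  1.03  1.26 -1.4 ]
0.0 [0.45, 0.2, 0.1] [ 0.49  0.81 -1.3   2.03  0.91  1.07 -1.25]
0.0 [0.45, 0.25, 0.3] [ 0.46  0.41 -1.29  1.78  0.42  1.27 -0.94]
45.0 [0.5, 0.35, 0.1] [ 0.17  1.01 -1.31  1.74  1.03  1.26 -0.62]
45.0 [0.45, 0.2, 0.1] [ 0.49  0.81 -1.3   2.03  0.91  1.07 -0.47]
45.0 [0.45, 0.25, 0.3] [ 0.46  0.41 -1.29  1.78  0.42  1.27 -0.15]
90.0 [0.5, 0.35, 0.1] [ 0.17  1.01 -1.31  1.74  1.03  1.26  0.17]
90.0 [0.45, 0.2, 0.1] [ 0.49  0.81 -1.3   2.03  0.91  1.07  0.32]
90.0 [0.45, 0.25, 0.3] [ 0.46  0.41 -1.29  1.78  0.42  1.27  0.64]
```

Run:
```python
from h import *
import cv2
yaw=np.radians(74)
manip.move_pose([.43,.225,.32],down(yaw)); manip.sleep(.2)
c=viewer.get_calibration("wrist"); im=viewer.get_image("wrist")
import pickle; pickle.dump((c,im),open("w1.pkl","wb"))
cv2.imwrite("pics/w1.png",im[...,::-1]); print(manip.current_clock(),manip.current_tool_pos())
```

```text
3.475 [0.4301404  0.22477247 0.31995802]
```

View pics/w1.png

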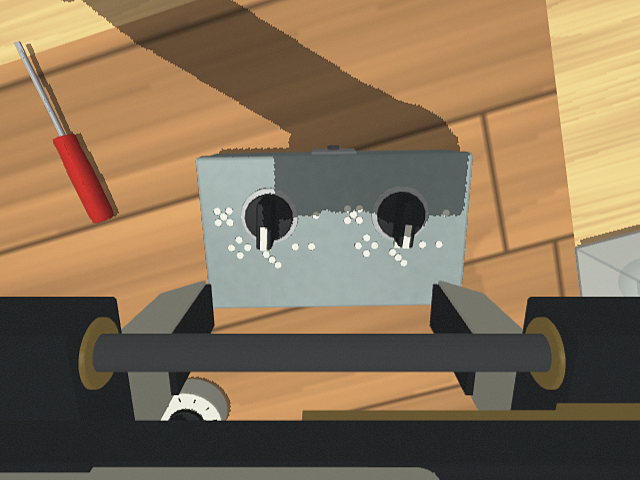

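The wrist view looks down on the box with the robot side at the top. The right dial is at about (268,216) and the left at about (401,215). The white pointer lines are at (264,238) and (407,236).

```bash
cat > meas.py <<'E'
from h import *
import cv2,pickle,sys
c,im=pickle.load(open(sys.argv[1],"rb"))
x0,x1,y0,y1=map(int,sys.argv[2:6])
hsv=cv2.cvtColor(im,cv2.COLOR_RGB2HSV); sub=hsv[y0:y1,x0:x1]
rgb=im[y0:y1,x0:x1].astype(int)
w=((rgb.min(2)>200)).astype(np.uint8)
n,l,s,ce=cv2.connectedComponentsWithStats(w)
for i in range(1,n):
    if s[i,4]>=6:
        p=ce[i]+[x0,y0]; print("w",p.round(1),s[i,4],ray(c,p,.07)[:2].round(4),"top",ray(c,p,.116)[:2].round(4))
k=((rgb.max(2)<45)).astype(np.uint8)
for ct in cv2.findContours(k,cv2.RETR_EXTERNAL,cv2.CHAIN_APPROX_NONE)[0]:
    if cv2.contourArea(ct)>200:
        (u,v),r=cv2.minEnclosingCircle(ct); print("k",u+x0,v+y0,r,cv2.contourArea(ct),ray(c,(u+x0,v+y0),.082)[:2].round(4))
cv2.imwrite("pics/"+sys.argv[6],cv2.resize(im[y0:y1,x0:x1,::-1],None,fx=3,fy=3,interpolation=cv2.INTER_CUBIC))
E
python3 meas.py w1.pkl 205 465 160 290 w1c.png
```

```text
w [253.3 202. ] 171 [0.4164 0.1554] top [0.4096 0.1654]
w [216.6 210.8] 35 [0.4147 0.1166] top [0.408  0.1311]
w [228.6 210.6] 34 [0.4179 0.1284] top [0.4109 0.1415]
w [359.5 210.2] 8 [0.4543 0.2563] top [0.4432 0.255 ]
w [353.2 214.1] 33 [0.4564 0.2491] top [0.4451 0.2486]
w [220.6 219.2] 72 [0.4241 0.1175] top [0.4164 0.1318]
w [315.3 216.5] 18 [0.4482 0.2114] top [0.4378 0.2151]
w [347.1 220.2] 36 [0.4609 0.2415] top [0.449  0.2418]
w [358.9 220. ] 36 [0.464  0.2532] top [0.4519 0.2522]
w [229.4 222. ] 37 [0.4294 0.1252] top [0.4211 0.1386]
w [293.1 224.5] 43 [0.45   0.1871] top [0.4394 0.1936]
w [263.4 241.6] 183 [0.4589 0.152 ] top [0.4473 0.1625]
w [366.2 237.4] 34 [0.4841 0.2558] top [0.4697 0.2545]
w [238.5 239.7] 34 [0.4498 0.1279] top [0.4393 0.141 ]
w [405.9 242. ] 70 [0.5003 0.2941] top [0.4841 0.2886]
w [422.1 244.2] 34 [0.5073 0.3098] top [0.4903 0.3025]
w [438.5 244.1] 35 [0.5119 0.3262] top [0.4943 0.3171]
w [311.1 246. ] 35 [0.4772 0.1983] top [0.4636 0.2035]
w [357.9 245.5] 32 [0.4902 0.2453] top [0.4751 0.2452]
w [374.2 245.2] 35 [0.4946 0.2617] top [0.4789 0.2598]
w [396.1 245.2] 16 [0.5009 0.2836] top [0.4846 0.2792]
w [231.  247.5] 33 [0.4557 0.1175] top [0.4445 0.1318]
w [247.1 247.4] 34 [0.4602 0.1338] top [0.4485 0.1463]
w [294.7 246.5] 33 [0.473  0.1817] top [0.4598 0.1888]
w [392.  252.2] 33 [0.5072 0.2777] top [0.4901 0.274 ]
w [366.1 253.2] 32 [0.5008 0.2514] top [0.4845 0.2507]
w [239.8 255.2] 33 [0.4662 0.1236] top [0.4538 0.1372]
w [397.6 257.1] 34 [0.5141 0.2821] top [0.4963 0.2779]
w [271.5 259.4] 31 [0.4799 0.1541] top [0.4659 0.1643]
w [403.4 262.6] 33 [0.5217 0.2866] top [0.5031 0.2819]
w [277.5 264.6] 31 [0.4872 0.1584] top [0.4724 0.1681]
k 267.06410217285156 221.46923065185547 27.546772003173828 830.5 [0.437  0.1648]
k 402.70469665527344 219.51006698608398 27.75849723815918 1411.0 [0.4724 0.2948]
```

View pics/w1c.png

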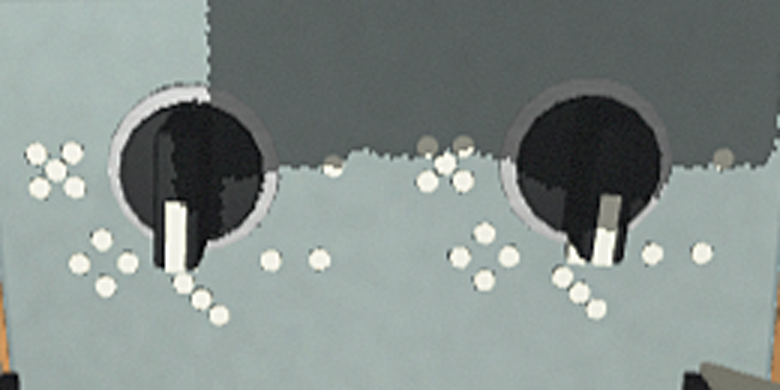

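The crop shows the pip groups cleanly. The 2- and 4-pip groups are 66.5 mm apart, as specified, so the box's +y is at 75.05° and its axes are at R (.4345,.1664) and L (.4689,.2944). The pointer lines are at about (263.4,235) and (407.7,235).

```bash
cat > turn.py <<'E'
from h import *
import sys,pickle
B=np.radians(-14.95)
AX={"L":(.4689,.2944),"R":(.4345,.1664)}; TGT={"L":-np.pi/4,"R":np.pi/4}
def pointer(c,uv,k):   # joint value from a pixel on the bar's top line
    d=ray(c,uv,.116)[:2]-AX[k]
    return B-np.arctan2(d[1],d[0])
def turn(k,q0):
    x,y=AX[k]; y0=B-q0+np.pi/2
    manip.move_pose([x,y,.20],down(y0)); effector.open_jaws()
    manip.servo_line([x,y,.089]); 
    effector.close(12); print("gap",manip.current_finger_gap(),manip.current_tool_pos())
    q=np.array(manip.current_q()); q[6]+=q0-TGT[k]; manip.movej(q); manip.sleep(.3)
    print("F",manip.current_force(),"M",manip.current_wrist_torque())
    effector.open_jaws(); manip.servo_line([x,y,.20]); print("t",manip.current_clock())
E
python3 - <<'E'
from turn import *
import cv2
c,_=pickle.load(open("w1.pkl","rb"))
for v in (230,235,240): print(pointer(c,(263.4,v),"R"))
qL=[pointer(c,u,"L") for u in((408.5,228),(407.7,235),(406.5,244))]; print(qL)
assert -.25<qL[1]<.65
turn("L",qL[1])
manip.move_pose([.43,.225,.32],down(np.radians(74))); manip.sleep(.2)
c=viewer.get_calibration("wrist"); im=viewer.get_image("wrist")
pickle.dump((c,im),open("w2.pkl","wb"))
cv2.imwrite("pics/w2c.png",cv2.resize(im[160:290,205:465,::-1],None,fx=3,fy=3,interpolation=cv2.INTER_CUBIC)); print(manip.current_clock())
E
```

```text
-0.07357079816517154
0.015511840179831149
0.033176269404796954
[np.float64(-0.05666868467190228), np.float64(0.03273662931542326), np.float64(0.05950767442126531)]
gap 0.01429776757858468 [0.46902228 0.29566338 0.08917894]
F [ 0.87914407 -1.00663057  1.363749  ] M [-0.12738538 -0.1886731   0.03357494]
t 9.6917
10.575
```

View pics/w2c.png

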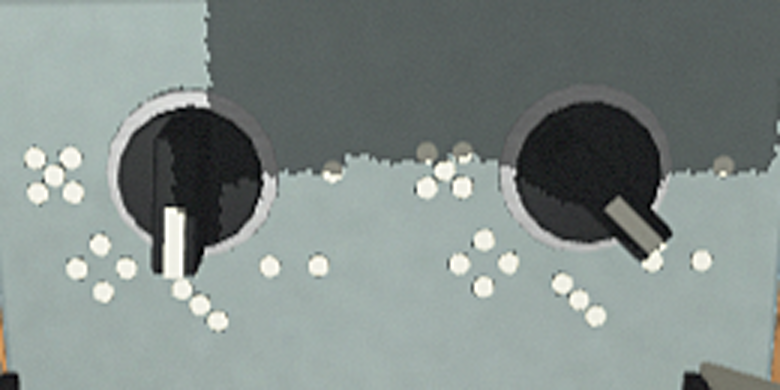

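The left pointer now aims at the two-pip group, with its line from (410,228) to (424,243). The right pointer is unchanged near 3 pips, so I'll turn the right dial next.

Run:
```python
from turn import *
import cv2
AX["R"]=(.4347,.1674); AX["L"]=(.469,.2955)
c,_=pickle.load(open("w2.pkl","rb"))
print("L",[pointer(c,u,"L") for u in((417,235.5),(423.3,242.5))])
qR=pointer(c,(262.8,244),"R"); print("R",qR); assert -.65<qR<.25
turn("R",qR)
manip.move_pose([.43,.225,.32],down(np.radians(74))); manip.sleep(.2)
c=viewer.get_calibration("wrist"); im=viewer.get_image("wrist")
pickle.dump((c,im),open("w3.pkl","wb"))
cv2.imwrite("pics/w3c.png",cv2.resize(im[160:290,205:465,::-1],None,fx=3,fy=3,interpolation=cv2.INTER_CUBIC)); print(manip.current_clock())
```

```text
L [np.float64(-0.7271374445578227), np.float64(-0.7298255191397846)]
R 0.11270205056976573
gap 0.013967921444483417 [0.4350365  0.16816534 0.08910429]
F [ 2.41590286  3.78704593 -4.16520807] M [ 0.65388308 -0.64979069 -0.00275205]
t 16.625
17.5833
```

View pics/w3c.png

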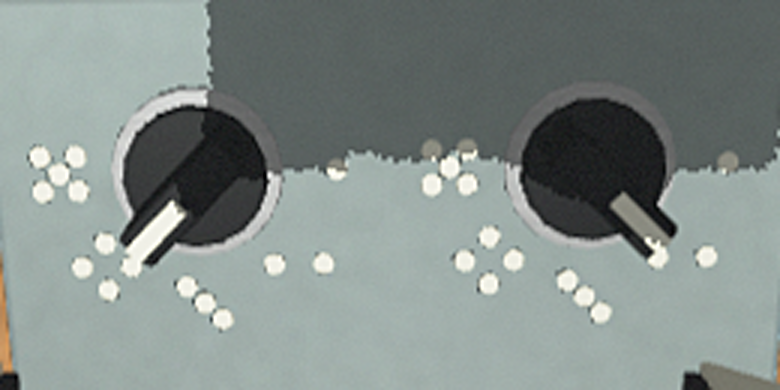

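Both pointers aim at their groups. The right line runs in the crop from (176,207) to (139,247), and the left from (619,199) to (653,241). A quick direction check comes first, then I'll hand in if both are within tolerance.

Run:
```python
from turn import *
AX["R"]=(.4349,.1678); AX["L"]=(.469,.2955)
c,_=pickle.load(open("w3.pkl","rb"))
ok=True
for k,a,b in(("R",(176,207),(139,247)),("L",(619,199),(653,241))):
    f=lambda p:(205+p[0]/3,160+p[1]/3)
    d=(ray(c,f(b),.116)-ray(c,f(a),.116))[:2]
    q1=B-np.arctan2(d[1],d[0]); q2=pointer(c,f(b),k); print(k,q1,q2)
    ok&=abs((q1+q2)/2-TGT[k])<.12
if ok: print(manip.hand_in())
```

```text
R 0.7711423959355395 0.8417101264061886
L -0.6803628901391775 -0.6680042902476008
the job is handed in; nothing more can be done
None
```

The job is handed in: by the last wrist-camera measurement the left dial is at about -0.67 rad (two pips) and the right at about +0.81 rad (four pips), both within 12° of their marks. The gripper is open and clear of everything, and the arm stayed away from the timer.

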